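# Lift the sauce caddy out of the hot-holding box

### The job

Fold the cover of the hot-holding box back until it stands straight up and stays there by itself; then lift the sauce caddy out by its blue grip, with both jars in it, and hold it level and still right above the box, its base a few centimetres clear of the rim. Keep it steady there for about two seconds and finish while still holding it: do not put it down or let go. Do not tip the caddy, and leave the other things on the table alone.

Things in the scene. Friction and masses are not known exactly. Their poses are not given: they have to be found in the camera images.
- box: Hot-holding box of bare metal, fixed to the table, open on top under its cover. 190 (x) by 240 (y) by 145 mm high, walls and floor 6 mm thick. Origin: centre of its underside, on the table; x points from its front (black control panel, towards the robot) to the hinge side, y along the hinge, z up.
- cover (a joint): Angle of the box's cover in rad: 0 = shut flat, 1.57 = standing straight up, 1.9 = its stop, leaning back away from the robot. Starts shut or slightly ajar. The hinge is stiff (about 0.45 N m friction, cover 0.35 kg): the cover stays at whatever angle it is left, and takes about 5 N at the handle to raise.
- cover_hinge (a point): Middle of the hinge line, on the far top edge of the box: 95 mm towards the box's +x from its centre, 145.5 mm above the table. The hinge line runs along the box's y. The cover is a flat steel plate 190 by 240 by 8 mm whose underside passes through the hinge line.
- cover_handle (a point): Middle of the cover's black handle bar: round, 10 mm thick, 110 mm long, parallel to the hinge, on two end posts. Cover shut: 165 mm from the hinge line towards the box's front, 58 mm above it, with 45 mm of free space between bar and plate. Cover upright: 58 mm beyond the hinge line (box +x), 165 mm above it. The bar can turn between gripping fingers.
- caddy: Sauce caddy, loose on the box floor, hidden while the cover is shut: steel tray 85 (x) by 160 (y) by 28 mm, walls 3 mm, with a middle web (50 by 4 mm) that carries a blue grip. 0.3 kg, about 0.6 kg with its jars, whose weights may differ. Origin: centre of its underside; z up. Up to 0.2 rad askew in the box and 25 mm (x), 20 mm (y) off its centre.
- caddy_grip (a point): Centre of the caddy's blue grip: a level bar 70 mm long along the caddy's x, 14 mm thick along its y (flat sides to pinch), 22 mm high, 113 mm above the caddy's underside. In the box it lies about 119 mm above the table, 26 mm below the rim, with the jar lids 46 mm below its centre.
- jar_a: Sauce jar with a red lid, 64 mm across, 65 mm high, standing loose in one half of the caddy. Origin: centre of its underside, 3 mm above the caddy's underside, about 40 mm from the caddy's middle.
- jar_b: Sauce jar with a yellow lid, the same size, loose in the other half of the caddy. Origin: centre of its underside.
- mill: Bystander: dark wooden pepper mill, 54 mm across, 145 mm high, standing to the box's left (+y). Origin: centre of its underside.
- oil: Bystander: green oil bottle, 60 mm across, 190 mm high, standing to the box's right (-y). Origin: centre of its underside.
- shaker: Bystander: small metal shaker with an orange band, 56 mm across, 85 mm high, left of the mill. Origin: centre of its underside.
- bowl: Bystander: white bowl, 120 mm across, 55 mm high. Origin: centre of its underside.
- mug: Bystander: blue mug, 76 mm across, 90 mm high. Origin: centre of its underside.

How it is judged:
By the outcome, as a careful person would: the job done as asked, in the order asked, and still so for the second after the job is handed in, while the arm keeps its last pose, push and grip.
It also fails if it takes over 64 s, if anything falls off the work surface, if the arm or the gripper's body presses on something with over 40 N, if the wrist force passes 120 N, or if a joint passes its speed limit or range.

### The arm

A 6-joint arm with a two-finger parallel gripper is mounted at the origin on the work surface. World frame = base frame: x ahead of the robot, y to its left, z up, the work surface at z = 0. Lengths are in mm, angles in rad, forces in N, time in s.
With the tool pointing down it reaches from about 250 to 775 mm from the base axis. Payload 4 kg.
Tool frame: the origin (TCP) lies at the very end of the fingers, on their centre line; the grasp point (between the pads) lies 19 mm behind it; z points along the fingers, y is the line along which they close (so a half turn about z gives the same grasp; the last joint's range is limited). The gripper opens to 94 mm and grips with 3 to 60 N. Pads are 16 mm wide; open, the fingers measure 119 mm over their backs; the gripper's body (75 mm by 177 mm) begins 78 mm behind the grasp point.
Start: joints at [-0.103, 0.087, 1.371, -0, 1.684, -0.103], TCP at [550.018, -0.007, 205.506] pointing down, gripper open.
Joint ranges: [-3.1, 3.1], [-0.76, 2.03], [0.27, 2.55], [-1.08, 4.22], [0.17, 2.65], [-2.57, 2.57]. Speed limits (rad/s): [2.79, 2.79, 3.14, 3.14, 3.14, 3.14].

### API

Orientations are given as a unit quaternion [w, x, y, z].
In Python, from workcell import arm gives the robot as it stands.
- The arm moves only by the shell command python3 -m crank 'ROWS' [OPENING] [FORCE]. ROWS is a JSON object of lists of equal length, an entry for each row: "linear": the shift along the world's x, y, z normalised to -1 to 1, where 1 is 200 mm, a list of three; "rot": the turn, a rotation vector about the world's x, y, z normalised to -1 to 1, where 1 is 0.15 rad, a list of three. A call has 1 to 5 rows; each row shifts and turns the commanded pose from where the row before left it; what a row does not reach is not made up. A row lasts 1/8 s, in which the tool goes at most 62.5 mm and 10.7 degrees, less where a joint would pass 70% of its speed; a pose out of reach is approached as far as the arm can. A call with a number of a shift or a turn outside -1 to 1 is refused whole. A call with a gripper value outside its range is refused whole. OPENING is the opening, from 0 (shut) to 1 (fully open), set as the call begins (- or left out, the last holds). The fingers move at their own pace and stop on an object; FORCE is the grip in N (left out, the last holds). Time passes only in rows, so rows that do not move let the fingers close. It gives the time, the measured TCP pose, the force, the opening and the grip force at its end, in the units of the state.
- arm.get_obs(): the state, without advancing time (a new reading comes with each control period).
- arm.grab_frame(name): name is "scene" or "side" or "wrist"; returns the picture (480x640x3 uint8, red, green, blue); there is no depth.
- arm.calibration(name): a dict with "intrinsics" (3x3 intrinsics, pixels), "k1" (the pictures are not rectified: a ray, as slopes to the right and down, at radius r is drawn at 1 + k1 r^2 times it, then the intrinsics apply), "view" (4x4, takes a point from world to camera coordinates). Camera axes: x right, y down, z forward; pixel columns grow to the right and rows downward; lengths in mm; the calibration is good to about 2 mm. A picture is of the moment at which its call begins: read the wrist's pose just before it. calibration takes no time and is no camera call; for the wrist camera it gives the pose at the moment of the call.
- arm.hand_in(): hands the job in; it is judged then, once.
Trained networks look in the newest picture that a camera, given by its name, has taken for a name from the list of things; names that differ only in an ending like _2 or _b are one class to them, and where a whole thing is asked for, a point or a joint stands for the part that bears it (a point fixed in the world has none). Each returns a list of dicts, best first, with "confidence" (0 to 1); they miss things now and then, are a little off and sometimes report something else, mostly with a low value. They report only what shows in the picture. A call takes as long as a camera call.
- arm.silhouettes(query, camera): "mask" (480x640 bool, what is visible of it) and "pixel" ([column, row] in pixels, amid what is visible of it).
- arm.mark_of(query, camera): "pixel" ([column, row] in pixels: a listed point, or the origin of a listed thing).
The state is a dict: "clock": time; "qpos": joint angles; "qd": joint speeds; "joint_efforts": joint torques, N m; "position": TCP position; "orientation": TCP orientation; "force": force on the tool from outside, world axes, zero at the start; "torque": the same for the moment, N m; "grip_width": opening from 0.0 (shut) to 1.0 (fully open); "grip_force": force on a finger pad.
Only numpy, scipy, OpenCV 4.12 (cv2) and the standard library are available. Lean on these libraries where they do the work, as an engineer would, in place of code of your own. Each camera call takes 0.05 s, during which the arm holds its last target. There are 200 camera calls.

## Working session

There is one attempt and no reset: what is moved stays moved. The work goes in short steps, Python scripts to look and compute and a shell command to move; the robot and the scene stay as the last step left them, time stands still between calls to the robot, and variables do not carry over. Pictures are saved under pics/ and viewed, at most 10 in all, crops included, and the job is handed in when it is done.

```bash
ls; mkdir -p pics
cat > h.py <<'E'
import numpy as np, cv2
from workcell import arm
from scipy.spatial.transform import Rotation as R
def ray(cam,px,cal=None):
    c=cal or arm.calibration(cam); K=np.array(c["intrinsics"]);V=np.array(c["view"])
    d=np.linalg.inv(K)@[px[0],px[1],1]; s=d[:2].copy(); u=s.copy()
    for _ in range(30): u=s/(1+c["k1"]*(u@u))
    Rm=V[:3,:3]; o=-Rm.T@V[:3,3]; v=Rm.T@np.array([u[0],u[1],1]); return o,v/np.linalg.norm(v)
def atz(cam,px,z,cal=None):
    o,v=ray(cam,px,cal); return o+v*(z-o[2])/v[2]
def tri(rs):
    A=sum(np.eye(3)-np.outer(v,v) for o,v in rs); b=sum((np.eye(3)-np.outer(v,v))@o for o,v in rs)
    p=np.linalg.solve(A,b); return p,[np.linalg.norm((np.eye(3)-np.outer(v,v))@(p-o)) for o,v in rs]
def proj(cam,p,cal=None):
    c=cal or arm.calibration(cam); V=np.array(c["view"]); q=V[:3,:3]@p+V[:3,3]; s=q[:2]/q[2]; s=s*(1+c["k1"]*(s@s)); K=np.array(c["intrinsics"]); return (K@[s[0],s[1],1])[:2]
def save(cam,n):
    f=arm.grab_frame(cam); cv2.imwrite(f"pics/{n}.png",cv2.cvtColor(f,cv2.COLOR_RGB2BGR)); return f
E
python3 - <<'E'
from h import *
np.set_printoptions(precision=1,suppress=True)
for c in ("scene","side","wrist"): save(c,c+"0")
a=cv2.imread("pics/scene0.png");b=cv2.imread("pics/side0.png")
cv2.imwrite("pics/m0.png",cv2.resize(np.vstack([a,b]),(400*1,600)))
for q in ("box","cover_hinge","cover_handle","mill","oil","shaker","bowl","mug"):
    rs=[];pp=[]
    for c in ("scene","side","wrist"):
        m=arm.mark_of(q,c)
        if m: pp.append((c,np.round(m[0]["pixel"]),round(m[0]["confidence"],2))); 
        if m and m[0]["confidence"]>.4: rs.append(ray(c,m[0]["pixel"]))
    print(q,pp,*(tri(rs) if len(rs)>1 else ()))
print(arm.get_obs())
E
```

```text
pics
box [('side', array([252., 362.]), 0.35), ('wrist', array([264.,  57.]), 0.72)]
cover_hinge [('scene', array([364., 282.]), 0.79), ('side', array([254., 270.]), 0.89), ('wrist', array([392.,  65.]), 0.77)] [585.7 115.2 132.3] [np.float64(1.2112164260197475), np.float64(3.8992323576403045), np.float64(4.7748730356313605)]
cover_handle [('scene', array([352., 210.]), 0.88), ('side', array([321., 290.]), 0.63)] [426.6 154.7 208.5] [np.float64(1.472153753619108), np.float64(1.4721537536190024)]
mill [('scene', array([418., 266.]), 0.55), ('side', array([252., 367.]), 0.71)] [560.9 310.1  -3.8] [np.float64(2.8194676859889256), np.float64(2.8194676859890015)]
oil [('scene', array([274., 281.]), 0.55), ('side', array([327., 219.]), 0.84), ('wrist', array([226., 284.]), 0.59)] [451.3 -73.1  19.2] [np.float64(5.565252319603566), np.float64(0.39040951552870823), np.float64(5.360280456155938)]
shaker [('scene', array([450., 265.]), 0.67), ('side', array([236., 399.]), 0.94)] [587.6 392.7 -12.9] [np.float64(4.066040580876733), np.float64(4.066040580876842)]
bowl [('scene', array([276., 287.]), 0.75)]
mug [('scene', array([382., 189.]), 0.69), ('side', array([365., 393.]), 0.7), ('wrist', array([227., 284.]), 0.44)] [456.  211.3 392.7] [np.float64(44.88673005381667), np.float64(189.9150170447333), np.float64(154.08525397902326)]
{'clock': 1.35, 'qpos': array([-0.1,  0.1,  1.4, -0. ,  1.7, -0.1]), 'qd': array([ 0., -0.,  0., -0., -0.,  0.]), 'joint_efforts': array([ -0. , -34. , -30.3,   0.1,   0. ,  -0. ]), 'position': array([550. ,   0. , 205.5]), 'orientation': array([0. , 0.7, 0.7, 0. ]), 'force': array([ 0.6, -0.3, -0.2]), 'torque': array([-0.1, -0. , -0. ]), 'grip_force': 0.0, 'grip_width': 1.0020992750365545}
```

View pics/scene0.png

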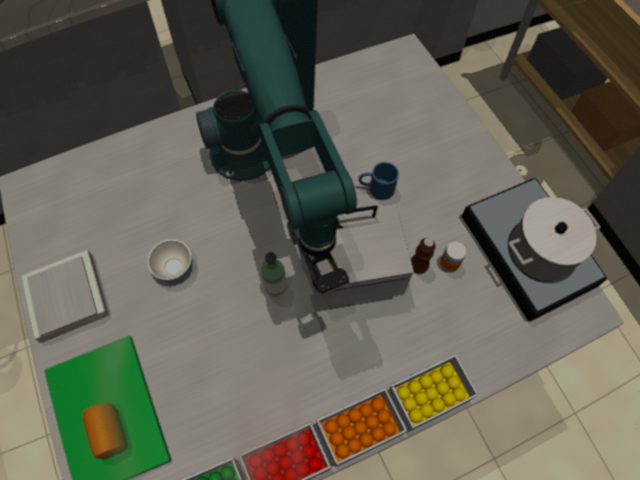

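View pics/side0.png

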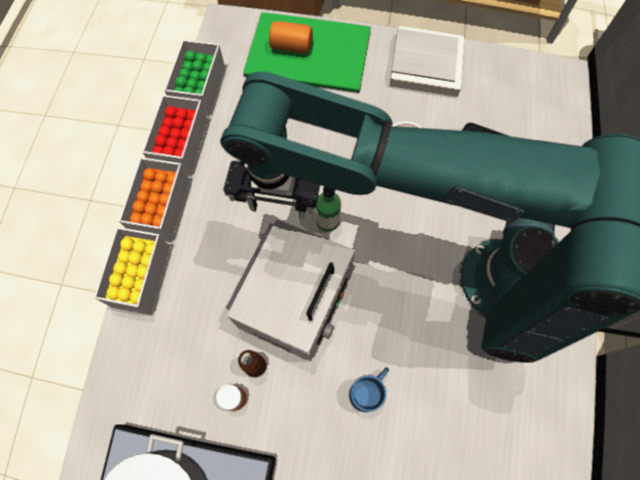

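The scene view shows the box at about (365,240), partly under the arm. In the side view the whole cover is clear, with the handle bar running from (332,265) to (309,320). I'll zoom in to read the corner and bar pixels.

Run:
```python
import cv2,numpy as np
a=cv2.imread("pics/side0.png")[210:370,215:375];b=cv2.imread("pics/scene0.png")[180:300,300:420]
f=lambda i:cv2.resize(i,(400,int(400*i.shape[0]/i.shape[1])),interpolation=cv2.INTER_CUBIC)
cv2.imwrite("pics/crop0.png",np.hstack([f(a),f(b)]))
```

```text
(no output)
```

View pics/crop0.png

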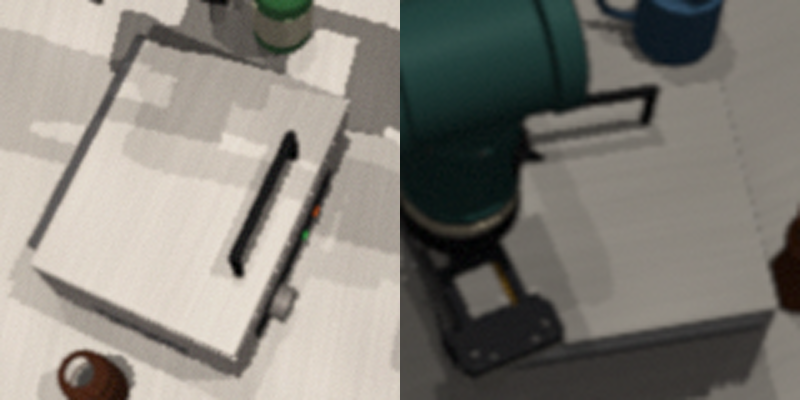

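The crop shows all four cover corners and the bar ends clearly in the side view, and three matching points in the scene view. I'll fit the box pose and cover angle to them.

```bash
cat >> h.py <<'E'
def cov(p,s,y,n):  # point on cover: s from hinge to front, y along, n normal
    x0,y0,w,t=p; X=95-s*np.cos(t)+n*np.sin(t); Z=145.5+s*np.sin(t)+n*np.cos(t)
    return np.array([x0+X*np.cos(w)-y*np.sin(w), y0+X*np.sin(w)+y*np.cos(w), Z])
E
python3 - <<'E'
from h import *
from scipy.optimize import least_squares
cs=arm.calibration("side");cc=arm.calibration("scene")
D=[(cs,273,225.2,0,-120,8),(cs,355,250,190,-120,8),(cs,312.2,352,190,120,8),(cs,229,314.8,0,120,8),(cs,331.4,265.2,165,-53,58),(cs,309.8,316,165,53,58),
(cc,411.6,273,0,120,8),(cc,396,205.5,190,120,8),(cc,376.5,207.6,165,53,58)]
f=lambda p:np.concatenate([proj("",cov(p,s,y,n),c)-[u,v] for c,u,v,s,y,n in D])
r=least_squares(f,[500,135,-.24,.03],loss="soft_l1")
np.set_printoptions(precision=3,suppress=True)
print(r.x,f(r.x).reshape(-1,2).round(1).tolist());print(cov(r.x,165,0,58),cov([*r.x[:3],np.pi/2],165,0,58))
w=r.x[2]
E
```

```text
[494.503 136.666  -0.245   0.028] [[2.5, -7.3], [-0.6, 0.2], [-3.7, 0.8], [-3.2, 0.5], [-0.0, 0.8], [0.1, -3.1], [1.4, -1.3], [-1.6, -1.0], [-3.1, -0.1]]
[428.243 153.243 208.121] [642.928  99.532 310.5  ]
```

```bash
python3 -m crank '{"linear":[[-0.1,0.1,0.2],[-0.15,0.2,0.15],[-0.15,0.2,0.1],[-0.15,0.2,0.0],[-0.06,0.065,0]],"rot":[[0,0,-0.41],[0,0,-0.41],[0,0,-0.41],[0,0,-0.4],[0,0,0]]}' 1 30
python3 - <<'E'
from h import *
np.set_printoptions(precision=1,suppress=True)
cw=arm.calibration("wrist"); save("wrist","w1"); save("scene","s1"); save("side","sd1")
P=[494.5,136.7,-.245,.028]
for q in ("cover_handle","cover_hinge"):
  rs=[]
  for c in ("wrist","scene","side"):
    m=arm.mark_of(q,c)
    if m: print(q,c,m[0]["pixel"],m[0]["confidence"]); rs.append(ray(c,m[0]["pixel"]))
  if len(rs)>1: print(tri(rs))
for s,y,n in((165,-53,58),(165,53,58),(190,120,8),(190,-120,8),(0,120,8),(0,-120,8)): print(proj("",cov(P,s,y,n),cw))
E
```

```text
clock: 1.98
position: [426.9, 154.5, 296.4]
orientation: [0.0, 0.787, 0.617, 0.001]
force: [0.5, 0.6, -0.3]
grip_width: 0.997
grip_force: 0.0
cover_handle wrist [329.8, 247.4] 0.96
cover_handle scene [350.2, 206.9] 0.91
cover_handle side [320.4, 286.5] 0.68
(array([429.2, 151.3, 223.1]), [np.float64(5.910652956638478), np.float64(6.321032903595033), np.float64(0.5744601922634085)])
cover_hinge wrist [516.5, 226.8] 0.96
cover_hinge scene [364.6, 280.0] 0.97
(array([585.9, 112. , 152.1]), [np.float64(0.6101194243650845), np.float64(0.6101194243651943)])
[323.7 316.2]
[324.7 169.4]
[288.6  69.7]
[293.4 357.6]
[538.1  76.2]
[499.8 353. ]
```

View pics/w1.png

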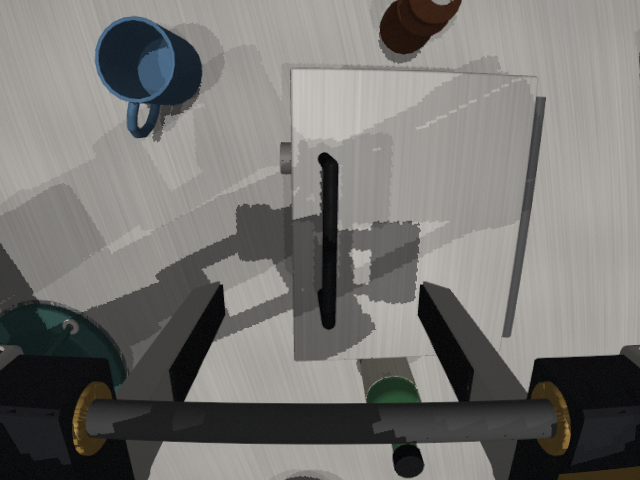

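The wrist view shows the cover with front corners (291,69) and (294,360) and hinge corners (537,77) and (505,358). The bar runs from (324,155) to (329,326), and the mug and oil bottle are clear of it. I'll refit with these points.

Run:
```python
from h import *
from scipy.optimize import least_squares
cs=arm.calibration("side");cc=arm.calibration("scene");cw=arm.calibration("wrist")
D=[(cw,291.5,69,190,120,8),(cw,294,360,190,-120,8),(cw,537.5,77,0,120,8),(cw,504,357,0,-120,8),(cw,324.5,155,165,58,58),(cw,328.8,327,165,-58,58),
(cs,355,250,190,-120,8),(cs,312.2,352,190,120,8),(cs,229,314.8,0,120,8),(cs,331.4,265.2,165,-55,58),(cs,309.8,316,165,55,58),
(cc,411.6,273,0,120,8),(cc,396,205.5,190,120,8),(cc,376.5,207.6,165,55,58)]
f=lambda p:np.concatenate([proj("",cov(p,s,y,n),c)-[u,v] for c,u,v,s,y,n in D])
np.set_printoptions(precision=3,suppress=True)
r=least_squares(f,[500,135,-.24,.03],loss="soft_l1")
print(r.x,f(r.x).reshape(-1,2).round(1).tolist());print(cov(r.x,165,0,58),cov([*r.x[:3],np.pi/2],165,0,58))
g=lambda p:f(p)[:12]
r=least_squares(g,r.x,loss="soft_l1")
print(r.x,g(r.x).reshape(-1,2).round(1).tolist());print(cov(r.x,165,0,58),cov([*r.x[:3],np.pi/2],165,0,58))
o=arm.get_obs(); Rm=R.from_quat(np.roll(o["orientation"],-1)).as_matrix(); print(Rm)
V=cw["view"];print(-V[:3,:3].T@V[:3,3])
```

```text
[495.718 133.948  -0.248   0.04 ] [[-3.5, 0.2], [-0.6, -0.2], [1.7, -1.4], [-3.3, -3.3], [0.9, 7.4], [-4.3, -2.4], [-0.8, -1.3], [-4.4, -0.8], [-3.6, -1.1], [-0.3, -1.7], [-1.2, -3.9], [0.6, -0.3], [-2.0, -0.5], [-2.8, 0.5]]
[430.226 150.551 210.012] [644.027  96.351 310.5  ]
[496.913 133.227  -0.251   0.045] [[-1.1, 0.2], [0.6, 0.5], [3.8, -0.3], [-2.3, -2.6], [3.8, 7.8], [-2.2, -1.7]]
[431.776 149.949 210.8  ] [645.107  95.181 310.5  ]
[[ 0.244  0.97  -0.001]
 [ 0.97  -0.244 -0.   ]
 [-0.001 -0.001 -1.   ]]
[449.182 234.358 474.05 ]
```

```bash
python3 -m crank '{"linear":[[0.01,-0.01,-0.25],[0.01,-0.01,-0.26],[0,0,0]],"rot":[[0,0,0],[0,0,0],[0,0,0]]}' 0.5 15
python3 -m crank '{"linear":[[0,0,0],[0,0,0],[0,0,0],[0,0,0]],"rot":[[0,0,0],[0,0,0],[0,0,0],[0,0,0]]}' 0 15
python3 - <<'E'
from h import *
np.set_printoptions(precision=1,suppress=True)
save("side","sd2")
o=arm.get_obs(); print(o["force"],o["torque"],o["position"],o["grip_width"],o["grip_force"])
P=np.array([495.8,134,-.248,.04])
# arc offsets from theta0 
h0=cov(P,165,0,58)
for t in np.linspace(.04,1.57,18): print(round(t,2),(cov([*P[:3],t],165,0,58)-h0), ((cov([*P[:3],t],165,0,58)-cov([*P[:3],t-.09],165,0,58))/200).round(3))
E
```

```text
clock: 2.8
position: [428.5, 147.6, 187.7]
orientation: [-0.003, 0.788, 0.615, -0.006]
force: [0.3, 0.4, -0.1]
grip_width: 0.715
grip_force: 0.0
clock: 3.3
position: [432.6, 149.2, 194.8]
orientation: [0.001, 0.788, 0.616, 0.001]
force: [-0.3, -1.1, 0.4]
grip_width: 0.291
grip_force: 0.0
[ 0.2  0.5 -0.8] [-0.   0.1 -0. ] [432.4 149.1 194.3] 0.2516804511589742 0.0
0.04 [0. 0. 0.] [ 0.  -0.   0.1]
0.13 [ 6.3 -1.6 14.3] [ 0.  -0.   0.1]
0.22 [13.7 -3.5 28.1] [ 0.  -0.   0.1]
0.31 [22.4 -5.7 41. ] [ 0.  -0.   0.1]
0.4 [32.1 -8.1 53.1] [ 0.  -0.   0.1]
0.49 [ 42.9 -10.9  64.3] [ 0.1 -0.   0.1]
0.58 [ 54.6 -13.8  74.4] [ 0.1 -0.   0.1]
0.67 [ 67.1 -17.   83.4] [ 0.1 -0.   0. ]
0.76 [ 80.4 -20.4  91.2] [ 0.1 -0.   0. ]
0.85 [ 94.3 -23.9  97.7] [ 0.1 -0.   0. ]
0.94 [108.6 -27.5 102.9] [ 0.1 -0.   0. ]
1.03 [123.4 -31.3 106.8] [ 0.1 -0.   0. ]
1.12 [138.5 -35.1 109.2] [ 0.1 -0.   0. ]
1.21 [153.7 -38.9 110.3] [ 0.1 -0.   0. ]
1.3 [169.  -42.8 110. ] [ 0.1 -0.  -0. ]
1.39 [184.1 -46.6 108.2] [ 0.1 -0.  -0. ]
1.48 [199.1 -50.4 105. ] [ 0.1 -0.  -0. ]
1.57 [213.7 -54.1 100.5] [ 0.1 -0.  -0. ]
```

```bash
python3 -m crank '{"linear":[[0,0,0],[0,0,0],[0,0,0],[0,0,0]],"rot":[[0,0,0],[0,0,0],[0,0,0],[0,0,0]]}' 0 20
python3 - <<'E'
from h import *
np.set_printoptions(precision=1,suppress=True)
o=arm.get_obs(); print(o["force"],o["torque"],o["position"],o["grip_width"],o["grip_force"])
m=arm.mark_of("cover_handle","side"); 
cw=arm.calibration("wrist"); save("wrist","w2"); m=arm.mark_of("cover_handle","wrist"); print(m[:1])
E
```

```text
clock: 3.85
position: [431.3, 149.2, 193.5]
orientation: [-0.001, 0.788, 0.616, -0.001]
force: [-4.6, 2.0, 1.7]
grip_width: 0.105
grip_force: 20.0
[-4.6  2.   1.7] [ 0.2  0.8 -0. ] [431.3 149.2 193.5] 0.1046113909597104 20.000267922878265
[{'pixel': [323.3, 315.9], 'confidence': 0.69}]
```

View pics/w2.png

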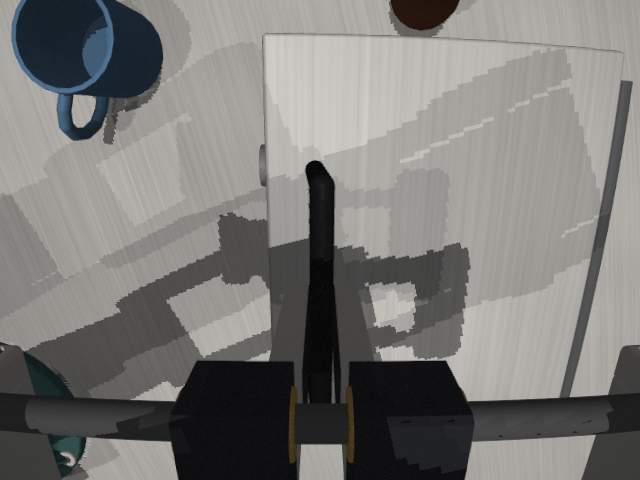

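The wrist view shows the bar at about (320,300) between the two fingers, and the opening of 0.105 matches 10 mm. Now I'll swing it along the hinge arc.

```bash
python3 -m crank '{"linear":[[0.032,-0.008,0.072],[0.037,-0.01,0.069],[0.043,-0.011,0.064],[0.049,-0.012,0.06]],"rot":[[0,0,0],[0,0,0],[0,0,0],[0,0,0]]}' 0 20
```

```text
clock: 4.5
position: [464.3, 140.7, 246.4]
orientation: [-0.001, 0.788, 0.616, -0.001]
force: [-2.3, 1.8, -4.1]
grip_width: 0.097
grip_force: 20.0
```

```bash
python3 -m crank '{"linear":[[0.054,-0.014,0.056],[0.058,-0.014,0.05],[0.062,-0.016,0.045],[0.066,-0.017,0.039]],"rot":[[0,0,0],[0,0,0],[0,0,0],[0,0,0]]}' 0 20
```

```text
clock: 5.0
position: [512.7, 128.5, 284.4]
orientation: [-0.0, 0.788, 0.616, -0.001]
force: [-2.9, 3.7, -4.8]
grip_width: 0.096
grip_force: 20.0
```

Forces are low and the path is tracking, so I'll continue.

```bash
python3 -m crank '{"linear":[[0.07,-0.018,0.032],[0.072,-0.018,0.026],[0.074,-0.019,0.02],[0.075,-0.019,0.012]],"rot":[[0,0,0],[0,0,0],[0,0,0],[0,0,0]]}' 0 20
```

```text
clock: 5.5
position: [571.0, 113.6, 302.9]
orientation: [-0.0, 0.788, 0.616, -0.0]
force: [-3.6, 2.8, -2.2]
grip_width: 0.096
grip_force: 20.0
```

```bash
python3 -m crank '{"linear":[[0.076,-0.019,0.006],[0.076,-0.019,-0.002],[0.076,-0.019,-0.009],[0.075,-0.019,-0.016],[0.073,-0.018,-0.022]],"rot":[[0,0,0],[0,0,0],[0,0,0],[0,0,0],[0,0,0]]}' 0 20
python3 -m crank '{"linear":[[0,0,0]],"rot":[[0,0,0]]}'
python3 - <<'E'
from h import *
np.set_printoptions(precision=2,suppress=True)
o=arm.get_obs(); print(o["force"],o["torque"],o["position"],o["grip_width"],o["qpos"])
p=o["position"]+[0,0,19]; w=-.248; h=np.array([495.8+95*np.cos(w),134+95*np.sin(w)])
u=(p[:2]-h)@[np.cos(w),np.sin(w)]; print("bar rel hinge",u,p[2]-145.5, "theta",np.pi-np.arctan2(p[2]-145.5,u)-np.arctan2(58,165), "r",np.hypot(u,p[2]-145.5))
f=save("side","sd3"); b=save("scene","s3")
cv2.imwrite("pics/c3.png",cv2.cvtColor(np.hstack([cv2.resize(f[120:360,150:400],(400,384)),cv2.resize(b[130:370,230:480],(400,384))]),cv2.COLOR_RGB2BGR))
E
```

```text
clock: 6.12
position: [646.9, 94.3, 294.4]
orientation: [0.001, 0.788, 0.615, 0.0]
force: [-1.9, 0.4, 2.6]
grip_width: 0.096
grip_force: 20.0
clock: 6.25
position: [648.8, 93.8, 293.5]
orientation: [0.002, 0.789, 0.615, 0.002]
force: [3.9, -1.5, 0.3]
grip_width: 0.1
grip_force: 20.0
[ 3.86 -1.48  0.28] [-0.19 -0.65  0.05] [648.75  93.77 293.46] 0.09978515558456462 [ 0.06  0.33  0.91 -0.    1.9   0.3 ]
bar rel hinge 63.146540996357786 166.96258363508616 theta 1.5943523078787942 r 178.50487380995466
```

View pics/c3.png

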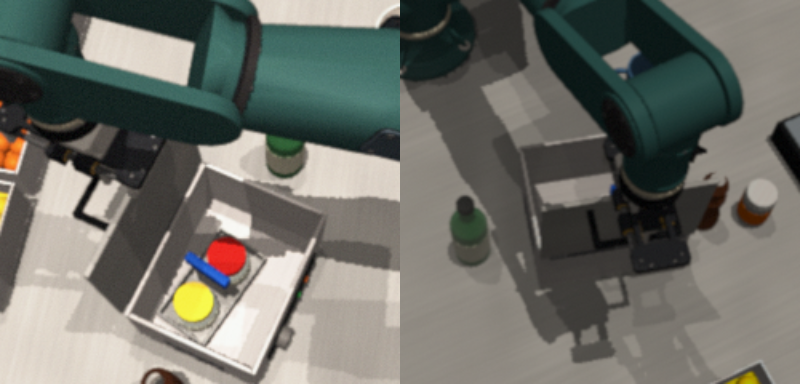

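The left panel (side) shows the cover upright and the box open, with the caddy, both jars and the blue grip inside. The right panel (scene) shows the gripper still on the bar. The arc fit puts the angle at about 1.59, so I'll ease it back 3 mm, release with a limited opening and lift straight up.

```bash
python3 -m crank '{"linear":[[-0.015,0.004,0],[0,0,0],[0,0,0]],"rot":[[0,0,0],[0,0,0],[0,0,0]]}' 0 20
python3 -m crank '{"linear":[[0,0,0],[0,0,0],[0,0,0],[0,0,0]],"rot":[[0,0,0],[0,0,0],[0,0,0],[0,0,0]]}' 0.4
```

```text
clock: 6.72
position: [643.6, 95.1, 295.4]
orientation: [0.002, 0.788, 0.615, 0.002]
force: [4.5, -2.9, 4.5]
grip_width: 0.095
grip_force: 20.0
clock: 7.22
position: [642.3, 96.0, 293.4]
orientation: [-0.0, 0.788, 0.616, -0.0]
force: [0.4, -0.3, 0.5]
grip_width: 0.399
grip_force: 0.0
```

```bash
python3 -m crank '{"linear":[[0,0,0.1],[0,0,0.15],[0,0,0.2],[0,0,0]],"rot":[[0,0,0],[0,0,0],[0,0,0],[0,0,0]]}' 0.4
```

```text
clock: 7.72
position: [643.2, 96.0, 388.2]
orientation: [0.002, 0.788, 0.616, 0.003]
force: [-0.0, 0.2, -0.2]
grip_width: 0.4
grip_force: 0.0
```

```bash
python3 -m crank '{"linear":[[-0.19,0.05,0],[-0.19,0.05,0],[-0.19,0.05,0],[-0.19,0.05,0],[-0.19,0.05,0]],"rot":[[0,0,1],[0,0,1],[0,0,1],[0,0,1],[0,0,1]]}' 1
```

```text
clock: 8.35
position: [450.8, 146.0, 382.0]
orientation: [-0.001, 0.506, 0.863, -0.001]
force: [-0.1, 0.4, 0.6]
grip_width: 0.894
grip_force: 0.0
```

```bash
python3 -m crank '{"linear":[[0,0,0],[0,0,0],[0,0,0],[0,0,0],[0,0,0]],"rot":[[0,0,1],[0,0,1],[0,0,1],[0,0,1],[0,0,1]]}' 1
python3 -m crank '{"linear":[[0,0,0],[0,0,0]],"rot":[[0,0,0.5],[0,0,0]]}' 1
python3 - <<'E'
from h import *
np.set_printoptions(precision=1,suppress=True)
o=arm.get_obs(); print(R.from_quat(np.roll(o["orientation"],-1)).as_matrix(),o["qpos"])
cw=arm.calibration("wrist"); f=save("wrist","w4"); g=save("side","sd4"); arm.grab_frame("scene")
for q,z in (("caddy_grip",119),("jar_a",9),("jar_b",9),("cover_handle",310.5)):
  rs=[]
  for c in ("wrist","side","scene"):
    m=arm.mark_of(q,c)
    if m:
      for k in m[:2]: print(q,c,np.array(k["pixel"]),round(k["confidence"],2),atz(c,k["pixel"],z,cw if c=="wrist" else None))
# blue mask and lids
for n,im,c in (("wrist",f,cw),("side",g,arm.calibration("side"))):
  hsv=cv2.cvtColor(im,cv2.COLOR_RGB2HSV)
  for col,lo,hi,z in (("blue",(105,150,50),(130,255,255),130),("yellow",(22,170,100),(35,255,255),74),("red",(0,200,90),(6,255,255),74)):
    mk=cv2.inRange(hsv,lo,hi); nn,l,st,ce=cv2.connectedComponentsWithStats(mk)
    for i in range(1,nn):
      if st[i,4]>60:
        r=cv2.minAreaRect(np.argwhere(l==i)[:,::-1].astype(np.float32)); bx=cv2.boxPoints(r)
        print(n,col,st[i,4],ce[i],atz("",ce[i],z,c)[:2], [atz("",b,z,c)[:2].round(0).tolist() for b in bx] if col=="blue" else "")
E
```

```text
clock: 8.98
position: [452.1, 145.8, 382.0]
orientation: [-0.001, 0.154, 0.988, -0.0]
force: [0.3, -0.3, 0.1]
grip_width: 1.003
grip_force: 0.0
clock: 9.22
position: [452.2, 145.8, 382.3]
orientation: [-0.001, 0.12, 0.993, -0.0]
force: [0.5, -0.7, 0.2]
grip_width: 0.998
grip_force: 0.0
[[-1.   0.2 -0. ]
 [ 0.2  1.  -0. ]
 [ 0.  -0.  -1. ]] [ 0.2 -0.   1.2  0.   2.  -1.1]
caddy_grip wrist [337.6 258.5] 0.55 [524.9 148.  119. ]
caddy_grip side [282.5 288.7] 0.68 [514.4 144.8 119. ]
caddy_grip scene [367.5 258.3] 0.41 [524.9 154.6 119. ]
jar_a wrist [360.2 234.7] 0.86 [536.2 182.4   9. ]
jar_a wrist [301.4 223. ] 0.84 [500.1 106.2   9. ]
jar_a side [270.7 313.3] 0.86 [543.1 182.6   9. ]
jar_a side [291.8 283.9] 0.45 [507.4 103.1   9. ]
jar_b wrist [360.2 234.7] 0.86 [536.2 182.4   9. ]
jar_b wrist [301.4 223. ] 0.84 [500.1 106.2   9. ]
jar_b side [270.7 313.3] 0.86 [543.1 182.6   9. ]
jar_b side [291.8 283.9] 0.45 [507.4 103.1   9. ]
cover_handle side [213.7 229.7] 0.79 [642.2 101.4 310.5]
cover_handle side [253.8 366.6] 0.29 [513.8 334.1 310.5]
cover_handle scene [378.5 273.2] 0.62 [637.8 104.4 310.5]
cover_handle scene [419.6 269.3] 0.36 [666.1 188.7 310.5]
wrist blue 750 [335.2 256.8] [518.4 146.2] [[549.0, 125.0], [483.0, 154.0], [489.0, 167.0], [556.0, 138.0]]
wrist yellow 85 [362.6 232. ] [514.1 184.2] 
wrist yellow 108 [366.2 262.8] [554.9 180. ] 
wrist yellow 544 [415.5 466.3] [903.8 186.8] 
wrist yellow 626 [361.5 467.4] [884.  104.9] 
wrist red 1118 [302.4 239.9] [506.2 109.1] 
side blue 202 [279.4 288.4] [519.8 148. ] [[556.0, 139.0], [549.0, 124.0], [486.0, 154.0], [493.0, 169.0]]
side yellow 2004 [129.3 269.1] [884.1 152.7] 
side yellow 456 [270.3 308.4] [537.9 183.6] 
side red 1270 [173.2 130.8] [ 884.1 -227.4]
```

View pics/w4.png

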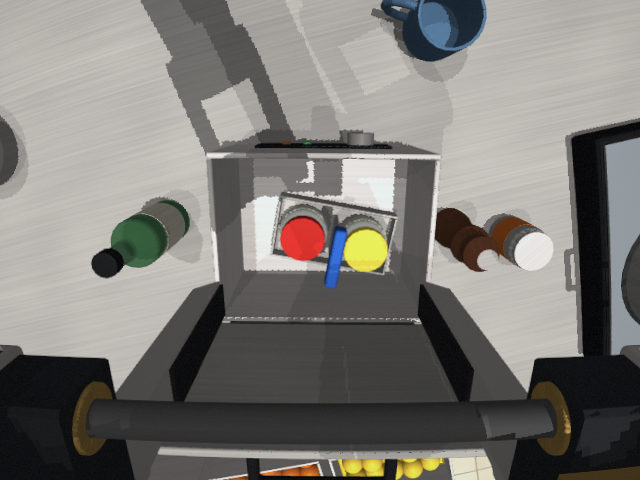

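View pics/sd4.png

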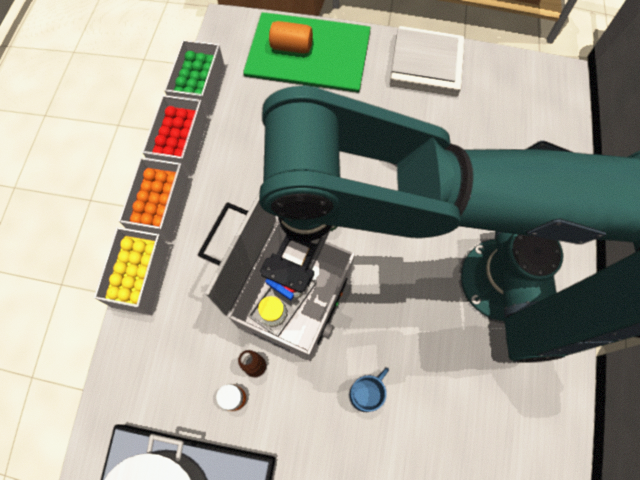

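The wrist view shows the caddy inside with the red lid at (302,238), the yellow lid at (365,250) and the blue grip from (340,228) to (331,287). The side view agrees and shows the cover standing upright. The grip is at about (519.5, 147) with a yaw of about -0.42, which puts it 20 and 18 mm from the box centre, within the stated limits. Next I'll descend part way and re-measure.

```bash
python3 -m crank '{"linear":[[0.1,0,-0.1],[0.1,0,-0.22],[0.08,0,-0.24],[0.057,0.006,-0.24],[0,0,0]],"rot":[[0,0,-0.6],[0,0,-0.63],[0,0,0],[0,0,0],[0,0,0]]}' 1
python3 - <<'E'
from h import *
np.set_printoptions(precision=3,suppress=True)
o=arm.get_obs(); cw=arm.calibration("wrist"); f=save("wrist","w5"); g=save("side","sd5"); arm.grab_frame("scene")
Rm=R.from_quat(np.roll(o["orientation"],-1)).as_matrix(); print(o["position"],Rm[:,1],Rm[:,2])
for c in ("wrist","side","scene"):
  for k in arm.mark_of("caddy_grip",c)[:1]: print(c,k["pixel"],k["confidence"],atz(c,k["pixel"],119,cw if c=="wrist" else None))
hsv=cv2.cvtColor(f,cv2.COLOR_RGB2HSV); mk=cv2.inRange(hsv,(105,150,50),(130,255,255)); nn,l,st,ce=cv2.connectedComponentsWithStats(mk)
for i in range(1,nn):
  if st[i,4]>300:
    b=cv2.boxPoints(cv2.minAreaRect(np.argwhere(l==i)[:,::-1].astype(np.float32))); q=np.array([atz("",x,130,cw)[:2] for x in b]); print(st[i],b.round(0).tolist(),q.round(0).tolist(),q.mean(0))
E
```

```text
clock: 10.6
position: [517.8, 146.5, 218.8]
orientation: [-0.005, 0.211, 0.977, -0.002]
force: [-0.7, -0.1, 0.0]
grip_width: 1.0
grip_force: 0.0
[517.788 146.478 218.765] [ 0.412  0.911 -0.006] [-0.011 -0.002 -1.   ]
wrist [323.1, 247.5] 0.97 [522.019 146.051 119.   ]
side [280.2, 288.6] 0.79 [519.405 145.425 119.   ]
scene [364.5, 256.3] 0.35 [516.785 150.189 119.   ]
[ 313  200   20   98 1832] [[313.0, 200.0], [332.0, 200.0], [332.0, 297.0], [313.0, 297.0]] [[486.0, 155.0], [491.0, 167.0], [555.0, 138.0], [550.0, 126.0]] [520.525 146.282]
```

View pics/w5.png

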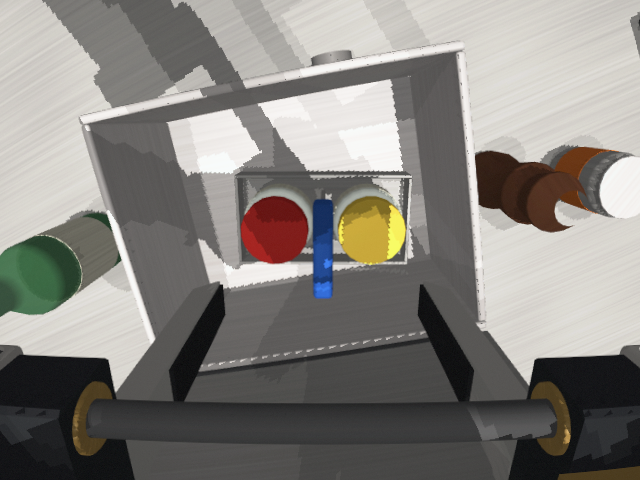

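The wrist view shows the blue grip upright at (323,248), square to and midway between the fingers, so the yaw is right. I'll descend.

```bash
python3 -m crank '{"linear":[[0.003,-0.003,-0.2],[0,0,-0.2],[0,0,-0.2],[0,0,0],[0,0,0]],"rot":[[0,0,0],[0,0,0],[0,0,0],[0,0,0],[0,0,0]]}' 0.6
```

```text
clock: 11.52
position: [522.1, 146.7, 106.7]
orientation: [0.002, 0.211, 0.978, 0.001]
force: [0.5, -0.4, -0.5]
grip_width: 0.602
grip_force: 0.0
```

```bash
python3 -m crank '{"linear":[[0,0,0],[0,0,0],[0,0,0],[0,0,0],[0,0,0]],"rot":[[0,0,0],[0,0,0],[0,0,0],[0,0,0],[0,0,0]]}' 0 15
```

```text
clock: 12.15
position: [520.5, 146.1, 103.9]
orientation: [-0.0, 0.211, 0.978, -0.0]
force: [-0.8, -1.1, 0.7]
grip_width: 0.144
grip_force: 15.0
```

```bash
python3 -m crank '{"linear":[[0,0,0],[0,0,0],[0,0,0],[0,0,0],[0,0,0]],"rot":[[0,0,0],[0,0,0],[0,0,0],[0,0,0],[0,0,0]]}' 0 45
```

```text
clock: 12.78
position: [520.5, 146.1, 103.9]
orientation: [-0.0, 0.211, 0.978, -0.0]
force: [-1.2, -1.8, 1.2]
grip_width: 0.15
grip_force: 45.0
```

```bash
python3 -m crank '{"linear":[[0,0,0.02],[0,0,0.04],[0,0,0.06],[0,0,0.06],[0,0,0.06]],"rot":[[0,0,0],[0,0,0],[0,0,0],[0,0,0],[0,0,0]]}'
```

```text
clock: 13.4
position: [520.9, 146.5, 153.1]
orientation: [0.0, 0.211, 0.978, 0.0]
force: [0.1, -0.1, -5.5]
grip_width: 0.147
grip_force: 45.0
```

```bash
python3 -m crank '{"linear":[[0,0,0.06],[0,0,0.06],[0,0,0.06],[0,0,0.06],[0,0,0.06]],"rot":[[0,0,0],[0,0,0],[0,0,0],[0,0,0],[0,0,0]]}'
```

```text
clock: 14.02
position: [520.6, 146.4, 212.7]
orientation: [0.0, 0.211, 0.978, 0.0]
force: [1.3, -0.1, -6.4]
grip_width: 0.144
grip_force: 45.0
```

```bash
python3 -m crank '{"linear":[[0,0,0.06],[0,0,0.06],[0,0,0.06],[-0.01,0,0.06],[-0.02,-0.01,0.04]],"rot":[[0,0,0],[0,0,0],[0,0,0],[0,0,0],[0,0,0]]}'
python3 -m crank '{"linear":[[-0.03,-0.02,0.02],[-0.02,-0.01,0.01],[-0.01,-0.01,0],[0,0,0],[0,0,0]],"rot":[[0,0,0],[0,0,0],[0,0,0],[0,0,0],[0,0,0]]}'
python3 - <<'E'
from h import *
np.set_printoptions(precision=3,suppress=True)
o=arm.get_obs(); cw=arm.calibration("wrist"); f=save("wrist","w6"); g=save("side","sd6"); s=save("scene","s6")
print(o["position"],o["force"],o["torque"],o["grip_width"])
c=lambda i:cv2.resize(i,(266,400))
cv2.imwrite("pics/m6.png",cv2.cvtColor(np.hstack([cv2.resize(f[100:480,160:480],(266,316)),cv2.resize(g[150:390,180:382],(266,316)),cv2.resize(s[160:360,280:448],(266,316))]),cv2.COLOR_RGB2BGR))
E
```

```text
clock: 14.65
position: [514.6, 144.4, 268.9]
orientation: [0.0, 0.211, 0.978, 0.0]
force: [-0.1, 0.3, -6.3]
grip_width: 0.145
grip_force: 45.0
clock: 15.28
position: [502.6, 136.4, 273.5]
orientation: [-0.0, 0.211, 0.978, -0.0]
force: [-0.1, -0.0, -5.1]
grip_width: 0.145
grip_force: 45.0
[502.565 136.406 273.519] [-0.064 -0.003 -5.143] [ 0.075 -0.032 -0.044] 0.1447918332599064
```

View pics/m6.png

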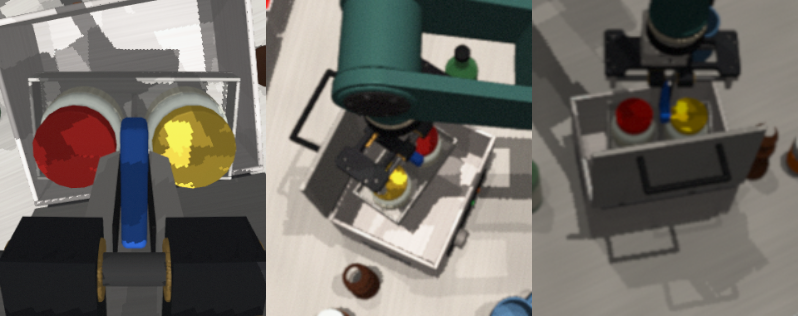

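All three views show the caddy held above the box with both jars in it, looking level, and the cover upright. The base is about 30 mm above the rim. I'll hold it still for a little over two seconds.

```bash
python3 -m crank '{"linear":[[0,0,0],[0,0,0],[0,0,0],[0,0,0],[0,0,0]],"rot":[[0,0,0],[0,0,0],[0,0,0],[0,0,0],[0,0,0]]}'
```

```text
clock: 16.05
position: [502.6, 136.4, 273.9]
orientation: [0.0, 0.211, 0.978, 0.0]
force: [-0.1, 0.0, -5.4]
grip_width: 0.144
grip_force: 45.0
```

```bash
python3 -m crank '{"linear":[[0,0,0],[0,0,0],[0,0,0],[0,0,0],[0,0,0]],"rot":[[0,0,0],[0,0,0],[0,0,0],[0,0,0],[0,0,0]]}'
```

```text
clock: 16.68
position: [502.6, 136.4, 273.9]
orientation: [-0.0, 0.211, 0.978, 0.0]
force: [0.4, 0.4, -6.3]
grip_width: 0.146
grip_force: 45.0
```

```bash
python3 -m crank '{"linear":[[0,0,0],[0,0,0],[0,0,0],[0,0,0],[0,0,0]],"rot":[[0,0,0],[0,0,0],[0,0,0],[0,0,0],[0,0,0]]}'
```

```text
clock: 17.3
position: [502.6, 136.4, 273.9]
orientation: [0.0, 0.211, 0.978, 0.0]
force: [0.1, -0.8, -7.3]
grip_width: 0.146
grip_force: 45.0
```

```bash
python3 -m crank '{"linear":[[0,0,0],[0,0,0],[0,0,0],[0,0,0],[0,0,0]],"rot":[[0,0,0],[0,0,0],[0,0,0],[0,0,0],[0,0,0]]}'; python3 -c "from workcell import arm; print(arm.hand_in())"
```

```text
clock: 17.92
position: [502.6, 136.4, 273.9]
orientation: [0.0, 0.211, 0.978, 0.0]
force: [-0.1, -1.0, -5.9]
grip_width: 0.148
grip_force: 45.0
the job is handed in; nothing more can be done
None
```

The job is handed in at about 18 s: the cover stands upright by itself, and the arm still holds the caddy with both jars, level and still for about 2.5 s, roughly 30 mm above the rim; no verdict came back.

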